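Slide the brass blank up to the scribed line

TASK

Slide the brass plate blank along its channel on the marking-out board, away from the robot, until its leading edge (the one that faces the line) is flush with the dark line scribed across the channel. There is no stop, so halt it yourself; do not lift it off the board, and leave the round tin and the eye loupe where they are.

Things in the scene. Friction and masses are not known exactly. Their poses are not given: they have to be found in the camera images.
- marking_board: Fixed wooden board 320x130x10 mm with a straight open-ended channel: flat aluminium runway 60 mm wide, its surface 12 mm above the bench, between two steel rails 8 mm wide, tops 18 mm above the bench. Origin: under the channel's middle, at bench height. x along the channel away from the robot (push this way), y left. Channel x -160 to 160 mm; bare ledge on the right from y -38 to -85 mm.
- line_mid (a point): Middle of the single dark line, 2 mm wide and 60 mm long, scribed straight across the runway, at runway height. Flat, it stops nothing. Axes as the board's: x along the channel in the pushing direction. It lies 60 to 100 mm beyond the board's middle, a different distance each time.
- brass_blank: Loose flat rectangular brass plate, 80 mm long (x, along the channel), 57 mm wide (1.5 mm play to each rail), 14 mm thick, four small dark holes near its corners and a larger one in the middle. Lies flat on the runway, 8 mm proud of the rails. 0.35 to 0.7 kg; slides with dry friction (about 2 to 10 N) and stays where it is left. Origin: centre of its underside.
- blank_edge (a point): Middle of the brass blank's leading face (the one toward the line), half-way up, 7 mm above the runway and 40 mm ahead of the blank's centre. x points out of that face along the channel; the opposite face, where it can be pushed, is 80 mm behind this point.
- round_tin: Round metal tin, 35 mm across, 12 mm high, loose on the board's right-hand ledge beside the channel, its centre 63 mm from the channel's middle; origin at the centre of its underside. To be left alone.
- eye_loupe: Black eye loupe, 42 mm across, 35 mm high, standing loose on the bench beyond the board; origin at the centre of its underside. To be left alone.

How it is judged:
At the end, for the whole second after the job is handed in: The blank lies flat, at rest in the channel between the rails, its leading edge within 3 mm of the middle of the scribed line, short of it or past it (x of blank_edge in the frame of line_mid between -0.003 and 0.003 m and y of blank_edge in the frame of line_mid between -0.004 and 0.004 m and z of blank_edge in the frame of line_mid below 0.01 m and angle between the x axis of blank_edge and the x axis of line_mid, either way round below 0.08 rad and angle between blank_edge's own z axis and vertical below 0.08 rad and linear speed of brass_blank below 0.005 m/s); the robot touches nothing.
It fails at once if the blank is lifted more than about 12 mm off the runway (z of blank_edge in the frame of line_mid above 0.019 m).
It fails at once if the round tin is moved more than 25 mm (distance of round_tin from where it was at the start of the episode above 0.025 m).
It fails at once if the eye loupe is moved more than 25 mm (distance of eye_loupe from where it was at the start of the episode above 0.025 m).
It also fails if it takes over 38 s, if anything falls off the work surface, if the arm or the gripper's body presses on something with over 40 N, if the wrist force passes 120 N, or if a joint passes its speed limit or range.

ROBOT

A 6-joint arm with a two-finger parallel gripper is mounted at the origin on a cart in front of the work surface, level with it; the furniture and walls round the work are solid. World frame = base frame: x ahead of the robot, y to its left, z up, the work surface at z = 0. Lengths are in m, angles in rad, forces in N, time in s.
With the tool pointing down it reaches from about 0.35 to 0.775 m from the base axis. Payload 7.3 kg.
Tool frame: the origin (TCP) lies midway between the tips of the shut fingers; the grasp point (between the pads) lies 19 mm behind it; z points along the fingers, y is the direction in which the jaws open and shut (so a half turn about z gives the same grasp; the last joint's range is limited). The gripper opens to 92 mm and grips with 3 to 60 N. Pads are 19 mm wide; open, the fingers measure 130 mm over their backs; the gripper's body (75 mm by 190 mm) begins 47 mm behind the grasp point.
Start: joints at [-1.422, 0.342, 1.524, -0, 1.275, -0.146], TCP at [0.153, -0.502, 0.227] pointing down, gripper open.
Joint ranges: [-2.53, 2.53], [-0.77, 2.02], [0.04, 2.7], [-1, 4.14], [0.28, 2.66], [-3.11, 3.11]. Speed limits (rad/s): [2.57, 2.57, 3.14, 3.14, 3.14, 3.14].

INTERFACE

Orientations are given as [roll, pitch, yaw] about the fixed x, y, z axes, in that order (R = Rz(yaw) Ry(pitch) Rx(roll)).
In Python, from cell import robot gives the robot as it stands.
- The arm moves only by the shell command python3 -m crank 'ROWS' [FORCE]. ROWS is a JSON object of lists of equal length, an entry for each row: "claw": the opening, from 0 (shut) to 1 (fully open); "delta_pos": the shift along the tool's x, y, z in units of 25 mm (1.0 is 25 mm), a list of three; "roll": the turn about the tool's z in units of 6 degrees (1.0 is 6 degrees). In form: {"claw": [claw, ...], "delta_pos": [[dx, dy, dz], ...], "roll": [roll, ...]}. A call has exactly 8 rows; each row is the pose to reach, as a shift and turn from the pose commanded when the call began, along the tool's axes at that moment; what a row does not reach only later rows make up. A row lasts 1/12 s, in which the tool goes at most 41.7 mm and 7.16 degrees, less where a joint would pass 70% of its speed; a pose out of reach is approached as far as the arm can. A call with a gripper value outside its range is refused whole. The fingers move at their own pace and stop on an object; FORCE is the grip in N (left out, the last holds). Time passes only in rows, so rows that repeat a pose let the fingers close, or fill a call up. It gives the time, the measured TCP pose, the force and the opening at its end, in the units of the state.
- robot.observe(): the state, without advancing time (a new reading comes with each control period).
- robot.read_camera(name): name is "side" or "top" or "wrist"; returns a dict with "color" (480x640x3 uint8, blue, green, red), "fx", "fy", "cx", "cy" (pixels), "k1" (the pictures are not rectified: a ray, as slopes to the right and down, at radius r is drawn at 1 + k1 r^2 times it, then the intrinsics apply), "rvec" (rotation vector, rad) and "tvec" (3), from world to camera coordinates, as OpenCV has them; the wrist camera has in their place "hand_eye" (4x4, takes a point from camera to tool coordinates, whose origin is the TCP and whose axes are the flange's). Camera axes: x right, y down, z forward; pixel columns grow to the right and rows downward; lengths in m; the calibration is good to about 2 mm. A picture is of the moment at which its call begins: read the wrist's pose just before it. There is no depth.
- robot.hand_in(): hands the job in, once; it reports no verdict.
The state is a dict: "time": time; "qpos": joint angles; "qvel": joint speeds; "joint_efforts": joint torques, N m; "tool_pos": TCP position; "tool_rot": TCP orientation; "contact_force": force on the tool from outside, world axes, zero at the start; "torque": the same for the moment, N m; "opening": finger opening in m.
Only numpy, scipy, OpenCV 4.12 (cv2) and the standard library are available. Lean on these libraries where they do the work, as an engineer would, in place of code of your own. Each camera call takes 0.05 s, during which the arm holds its last target.

## Working session

There is one attempt and no reset: what is moved stays moved. The work goes in short steps, Python scripts to look and compute and a shell command to move; the robot and the scene stay as the last step left them, time stands still between calls to the robot, and variables do not carry over. Pictures are saved under pics/ and viewed, and the job is handed in when it is done.

```bash
mkdir -p pics; ls; python3 - <<'E'
from cell import robot
import cv2
s=robot.observe();print(s['time'],s['tool_pos'],s['tool_rot'],s['opening'])
for n in("side","top","wrist"):
    c=robot.read_camera(n);cv2.imwrite(f"pics/{n}0.png",c["color"]);print(n,{k:v for k,v in c.items() if k!="color"})
E
```

```text
pics
0.0 [ 0.15249366 -0.50195376  0.22606046] [-3.14014291e+00 -2.05178992e-04  2.94823954e-01] 0.09178999528970708
side {'fx': 489.14625668112325, 'fy': 489.14625668112325, 'cx': 316.2789407174927, 'cy': 241.25937089613956, 'k1': 0.01580980918353511, 'rvec': array([ 2.1002658 ,  0.01750588, -0.01609308]), 'tvec': array([-0.56276708, -0.10350376,  1.1155671 ])}
top {'fx': 550.441721690441, 'fy': 550.441721690441, 'cx': 327.14828275593675, 'cy': 244.6570042382651, 'k1': -0.027119722423555172, 'rvec': array([ 2.10856939, -2.15407671,  0.20384106]), 'tvec': array([-0.27482609,  0.57813139,  0.78837426])}
wrist {'fx': 356.328167727032, 'fy': 356.328167727032, 'cx': 323.6023979091644, 'cy': 236.27822095106626, 'k1': -0.04740342898085338, 'hand_eye': array([[-2.92120158e-04, -9.52488294e-01, -3.04575057e-01,
         8.27139836e-02],
       [ 9.99999757e-01, -4.70899807e-04,  5.13523559e-04,
         1.90794854e-04],
       [-6.32549514e-04, -3.04574833e-01,  9.52488200e-01,
        -1.58472588e-01],
       [ 0.00000000e+00,  0.00000000e+00,  0.00000000e+00,
         1.00000000e+00]])}
```

View pics/top0.png

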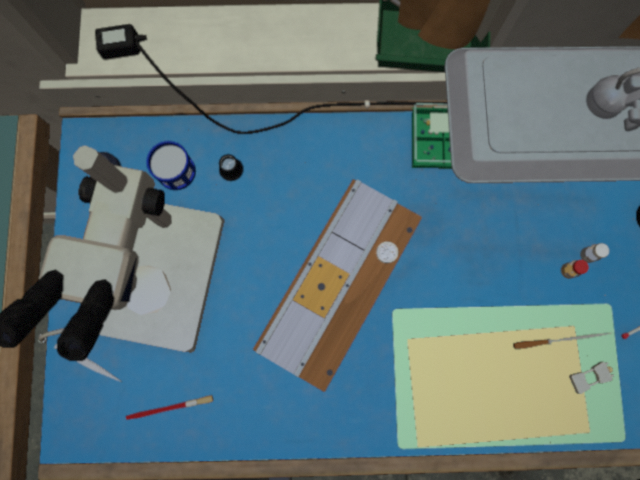

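View pics/side0.png

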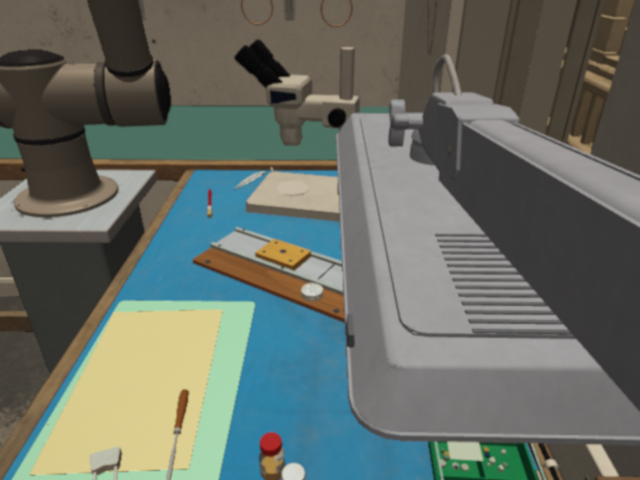

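View pics/wrist0.png

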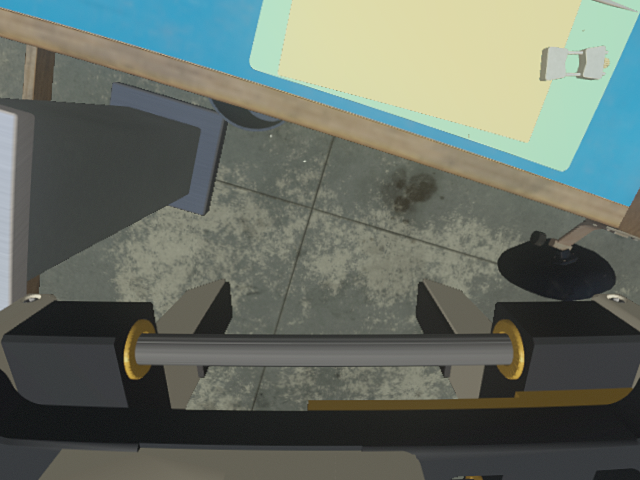

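The top view shows the blank centred near (321,287), the line near (348,242), the tin at (387,252) and the loupe at (230,167). The side view agrees. Next I'll measure these in the top view.

```bash
cat > h.py <<'E'
import numpy as np,cv2
from scipy.spatial.transform import Rotation as Rn
def K(c): return np.array([[c['fx'],0,c['cx']],[0,c['fy'],c['cy']],[0,0,1.]])
def pose(c,s=None):
    "R,o: camera->world"
    if 'rvec' in c:
        R=cv2.Rodrigues(np.asarray(c['rvec'],float))[0]; return R.T,-R.T@np.asarray(c['tvec']).ravel()
    T=np.asarray(c['hand_eye']);Rt=Rn.from_euler('xyz',s['tool_rot']).as_matrix()
    return Rt@T[:3,:3],Rt@T[:3,3]+np.asarray(s['tool_pos'])
def cast(c,px,z,s=None):
    px=np.asarray(px,float).reshape(-1,1,2)
    u=cv2.undistortPoints(px,K(c),np.array([c['k1'],0,0,0,0.]))[:,0]
    R,o=pose(c,s); d=np.c_[u,np.ones(len(u))]@R.T
    return o+d*((z-o[2])/d[:,2])[:,None]
def proj(c,P,s=None):
    R,o=pose(c,s); r=cv2.Rodrigues(R.T)[0]
    return cv2.projectPoints(np.asarray(P,float).reshape(-1,1,3),r,-R.T@o,K(c),np.array([c['k1'],0,0,0,0.]))[0][:,0]
E
python3 - <<'E'
from cell import robot
from h import *
c=robot.read_camera("top");im=c['color']
hsv=cv2.cvtColor(im,cv2.COLOR_BGR2HSV)
roi=np.zeros(im.shape[:2],np.uint8);roi[250:325,285:357]=255
for p in [(321,275),(345,260),(365,290),(365,205)]:print(p,hsv[p[1],p[0]],im[p[1],p[0]])
m=cv2.inRange(hsv,(15,110,120),(30,255,255))&roi
m=cv2.morphologyEx(m,cv2.MORPH_CLOSE,np.ones((7,7)))
ct=max(cv2.findContours(m,0,2)[0],key=cv2.contourArea)
r=cv2.minAreaRect(ct);b=cv2.boxPoints(r);print(r)
W=cast(c,b,.026);print(W.round(4),[np.linalg.norm(W[i]-W[i-1]).round(4) for i in range(4)],W.mean(0).round(4))
big=cv2.resize(im[170:400,240:430],None,fx=3,fy=2.6*3/2.6,interpolation=cv2.INTER_CUBIC)
cv2.imwrite("pics/topz.png",cv2.resize(big,(495,600)) )
# dark line
g=cv2.cvtColor(im,cv2.COLOR_BGR2GRAY)
ys,xs=np.where(g[228:256,328:370]<75);print(list(zip(xs+328,ys+228)))
E
```

```text
(321, 275) [ 19 145 165] [ 71 131 165]
(345, 260) [114  29 169] [169 154 150]
(365, 290) [ 14 138 111] [ 51  79 111]
(365, 205) [113  28 165] [165 151 147]
((320.9137268066406, 286.79425048828125), (36.114322662353516, 50.00672912597656), 30.379125595092773)
[[ 0.4922 -0.2321  0.026 ]
 [ 0.5592 -0.2726  0.026 ]
 [ 0.5292 -0.3208  0.026 ]
 [ 0.463  -0.2798  0.026 ]] [np.float64(0.056), np.float64(0.0783), np.float64(0.0568), np.float64(0.0779)] [ 0.5109 -0.2763  0.026 ]
[]
```

View pics/topz.png

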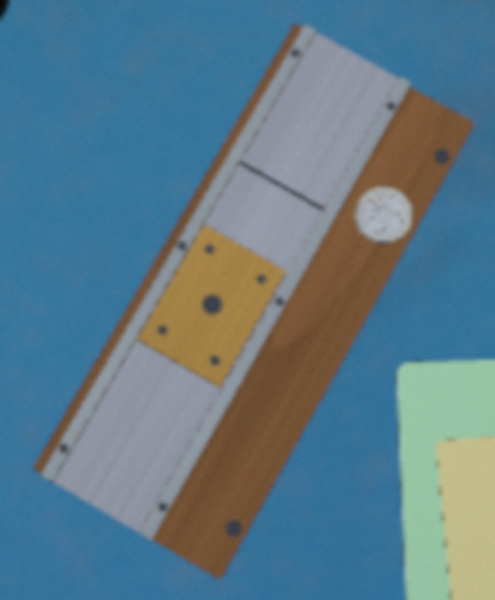

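The top crop shows the blank with its leading edge at roughly (245,248) in the crop and the line from (241,163) to (323,208). The blank measures about 78x56.5 mm, close to its real 80x57. Next I'll get the line and edge along the channel axis.

```bash
cat >> h.py <<'E'
def axis_profile(c,im,org,yaw,z,xs,ys,s=None):
    "grey mean over lateral ys at along-positions xs (channel frame), plane z"
    u=np.array([np.cos(yaw),np.sin(yaw)]);v=np.array([-u[1],u[0]])
    P=np.array([[*(org+x*u+y*v),z] for x in xs for y in ys]);q=proj(c,P,s).astype(np.float32)
    r=cv2.remap(im,q[:,0].reshape(len(xs),-1),q[:,1].reshape(len(xs),-1),cv2.INTER_LINEAR)
    return r.astype(float)
E
python3 - <<'E'
from cell import robot
from h import *
c=robot.read_camera("top");im=c['color']
org=np.array([.5109,-.2763])
# yaw from runway edges: long box sides
yaw=np.arctan2(-.3208-.2798*-1,.5292-.463);yaw2=np.arctan2(-.2726+.2321,.5592-.4922);print(np.degrees([yaw,yaw2]))
yaw=(yaw+yaw2)/2
xs=np.arange(-.07,.13,.0005);
g=axis_profile(c,im,org,yaw,.012,xs,np.linspace(-.02,.02,41))
gr=g.mean(2)
for side in (slice(0,12),slice(14,27),slice(29,41)):
    p=gr[:,side].mean(1);k=(xs>.06)&(xs<.12);b=np.median(p[k]);w=np.clip(b-8-p,0,None)*k;print('line',(w@xs/w.sum()).round(4))
g=axis_profile(c,im,org,yaw,.026,xs,np.linspace(-.02,.02,41))
for side in (slice(0,12),slice(29,41)):
    p=(g[:,side,2]-g[:,side,0]).mean(1);d=np.abs(np.gradient(p))
    for lo,hi in((-.05,-.03),(.03,.055)):
        k=(xs>lo)&(xs<hi);w=d*k*(d>d[k].max()*.3);print('edge',(w@xs/w.sum()).round(4))
u=np.array([np.cos(yaw),np.sin(yaw)])
s=robot.observe();t=np.array([*(org-.078*u),.10]);print(t)
R=Rn.from_euler('xyz',s['tool_rot']).as_matrix();print('tool units',R.T@(t-s['tool_pos'])/.025,'roll',np.degrees(s['tool_rot'][2]-yaw)/6)
E
```

```text
[-31.77139684 -31.15202238]
line 0.0868
line 0.0867
line 0.0867
edge -0.0397
edge 0.0388
edge -0.0397
edge 0.04
[ 0.44436685 -0.23558957  0.1       ]
tool units [14.26831849 -6.80900741  5.06217089] roll 8.058622616597493
```

```bash
python3 -m crank '{"claw":[0,0,0,0,0,0,0,0],"delta_pos":[[1.3,-0.6,0.3],[2.6,-1.2,0.6],[3.9,-1.8,0.9],[5.2,-2.4,1.2],[6.5,-3.0,1.5],[7.8,-3.6,1.8],[9.1,-4.2,2.1],[10.4,-4.8,2.4]],"roll":[1,2,3,4,5,6,7,8]}' 20
python3 - <<'E'
from cell import robot
from h import *
s=robot.observe();yaw=np.radians(-31.45);u=np.array([np.cos(yaw),np.sin(yaw)])
t=np.array([*(np.array([.5109,-.2763])-.075*u),.10]);R=Rn.from_euler('xyz',s['tool_rot']).as_matrix()
print(s['opening'],s['tool_rot'],R.T@(t-s['tool_pos'])/.025,np.degrees(s['tool_rot'][2]-yaw)/6)
E
```

```text
time: 0.92
tool_pos: [0.3675, -0.3106, 0.1665]
tool_rot: [3.141, -0.0, -0.548]
contact_force: [0.4, -0.5, 1.1]
opening: 0.0432
0.043216278998123185 [ 3.14146512e+00 -2.68223592e-04 -5.48310112e-01] [ 1.17760067 -4.16340661  2.65778985] 0.005690782103986622
```

```bash
python3 -m crank '{"claw":[0,0,0,0,0,0,0,0],"delta_pos":[[0.2,-0.8,0.5],[0.4,-1.6,1.0],[0.6,-2.4,1.5],[0.8,-3.2,2.0],[1.0,-3.9,2.4],[1.15,-4.15,2.65],[1.15,-4.15,2.65],[1.15,-4.15,2.65]],"roll":[0,0,0,0,0,0,0,0]}' 20
python3 - <<'E'
from cell import robot
import cv2
s=robot.observe();c=robot.read_camera("wrist");cv2.imwrite("pics/w1.png",c["color"]);print(s['tool_pos'],s['tool_rot'],s['opening'])
E
```

```text
time: 1.58
tool_pos: [0.4446, -0.2383, 0.1004]
tool_rot: [3.141, 0.0, -0.542]
contact_force: [0.0, 0.4, 0.4]
opening: 0.0004
[ 0.44455323 -0.23828035  0.10040558] [ 3.14126174e+00  4.76377710e-04 -5.42182766e-01] 0.00041696683909328027
```

View pics/w1.png

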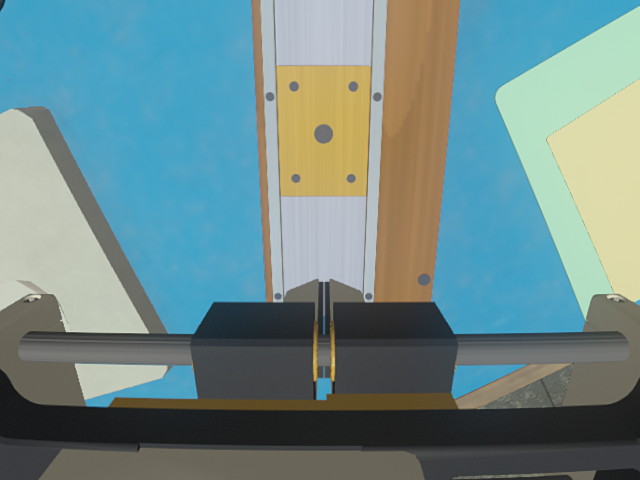

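The wrist view shows the shut fingers at (325,285), centred in the channel. The blank spans rows 65–196 and columns 276–371. I'll check its pose from here.

```bash
python3 - <<'E'
from cell import robot
from h import *
s=robot.observe();c=robot.read_camera("wrist");im=c['color']
hsv=cv2.cvtColor(im,cv2.COLOR_BGR2HSV);m=cv2.inRange(hsv,(15,90,120),(30,255,255));m[:,:262]=0;m[:,385:]=0;m[260:]=0
m=cv2.morphologyEx(m,cv2.MORPH_CLOSE,np.ones((21,21)))
ct=max(cv2.findContours(m,0,2)[0],key=cv2.contourArea);b=cv2.boxPoints(cv2.minAreaRect(ct));print(b)
W=cast(c,b,.026,s);print(W.mean(0),[np.linalg.norm(W[i]-W[i-1]).round(4) for i in range(4)])
R=Rn.from_euler('xyz',s['tool_rot']).as_matrix();print(((W-s['tool_pos'])@R*1000).round(1))
E
```

```text
[[262.  53.]
 [384.  53.]
 [384. 259.]
 [262. 259.]]
[ 0.49374839 -0.26850658  0.026     ] [np.float64(0.1319), np.float64(0.0729), np.float64(0.1319), np.float64(0.0857)]
[[123.4 -36.4  74.8]
 [123.4  36.5  74.8]
 [ -8.3  42.8  74.8]
 [ -8.3 -42.9  74.8]]
```

The mask picked up the wooden board, so I'll use the corners read from the picture, refined to sub-pixel.

```bash
python3 - <<'E'
from cell import robot
from h import *
s=robot.observe();c=robot.read_camera("wrist");g=cv2.cvtColor(c['color'],cv2.COLOR_BGR2GRAY)
b=np.array([[277,66],[370,66],[366,195],[281,195]],np.float32)
b=cv2.cornerSubPix(g,b.reshape(-1,1,2),(4,4),(-1,-1),(3,50,.01))[:,0];print(b)
W=cast(c,b,.026,s);print(W.mean(0),[np.linalg.norm(W[i]-W[i-1]).round(4) for i in range(4)])
R=Rn.from_euler('xyz',s['tool_rot']).as_matrix();print(((W-s['tool_pos'])@R*1000).round(1))
E
```

```text
[[274.10178  64.40426]
 [369.49203  64.29299]
 [365.33405 198.39803]
 [281.      195.     ]]
[ 0.51012878 -0.27835426  0.026     ] [np.float64(0.0799), np.float64(0.0575), np.float64(0.0823), np.float64(0.0561)]
[[117.1 -29.5  75.1]
 [117.1  28.   75.1]
 [ 34.8  28.2  75.1]
 [ 37.2 -27.9  75. ]]
```

```bash
python3 -m crank '{"claw":[0,0,0,0,0,0,0,0],"delta_pos":[[0,0,0.7],[0,0,1.4],[0,0,2.1],[0,0,2.8],[0,0,3.2],[0,0,3.3],[0,0,3.3],[0,0,3.3]],"roll":[0,0,0,0,0,0,0,0]}' 20
python3 - <<'E'
from cell import robot
from h import *
s=robot.observe();c=robot.read_camera("wrist");cv2.imwrite("pics/w2.png",c["color"]);print(s['tool_pos'],s['tool_rot'],s['contact_force'])
E
```

```text
time: 2.4
tool_pos: [0.445, -0.2386, 0.0188]
tool_rot: [3.141, -0.001, -0.543]
contact_force: [-0.0, -1.2, 0.5]
opening: 0.0006
[ 0.4450395  -0.23863316  0.01875229] [ 3.14136968e+00 -1.32844523e-03 -5.43344115e-01] [-0.00538817 -1.17643901  0.54422615]
```

View pics/w2.png

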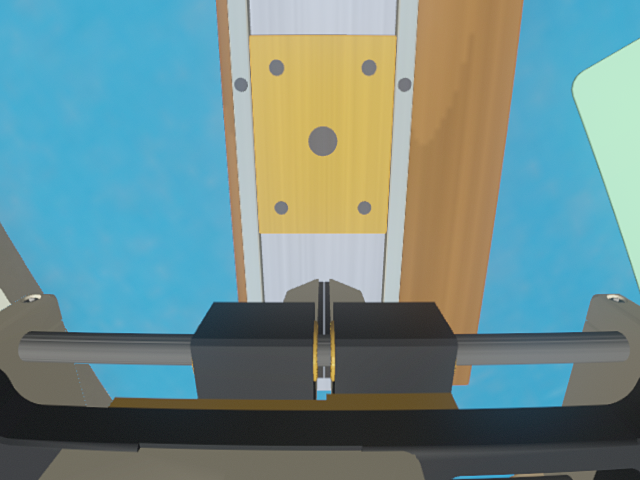

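The blank is straight ahead, rear edge at row 233, and the fingers are centred and clear of the rails. I'll push about 60 mm in total first, stopping short of the line.

```bash
python3 -m crank '{"claw":[0,0,0,0,0,0,0,0],"delta_pos":[[0.4,0,0],[0.8,0,0],[1.0,0,0],[1.3,0,0],[1.6,0,0],[1.9,0,0],[2.2,0,0],[2.4,0,0]],"roll":[0,0,0,0,0,0,0,0]}' 20
python3 -m crank '{"claw":[0,0,0,0,0,0,0,0],"delta_pos":[[0,0,0],[0,0,0],[0,0,0],[0,0,0],[0,0,0],[0,0,0],[0,0,0],[0,0,0]],"roll":[0,0,0,0,0,0,0,0]}' 20
python3 - <<'E'
from cell import robot
from h import *
s=robot.observe();c=robot.read_camera("wrist");cv2.imwrite("pics/w3.png",c["color"]);print(s['tool_pos'],s['tool_rot'],s['contact_force'])
E
```

```text
time: 3.12
tool_pos: [0.4969, -0.2696, 0.018]
tool_rot: [3.142, -0.001, -0.543]
contact_force: [-2.0, 2.0, 2.2]
opening: 0.0004
time: 3.78
tool_pos: [0.4961, -0.269, 0.018]
tool_rot: [3.141, -0.0, -0.543]
contact_force: [-0.0, -0.1, 1.4]
opening: 0.0005
[ 0.4960729  -0.26904982  0.01803431] [ 3.14149309e+00 -1.88434556e-04 -5.42947261e-01] [-0.0031405  -0.08476808  1.41121849]
```

View pics/w3.png

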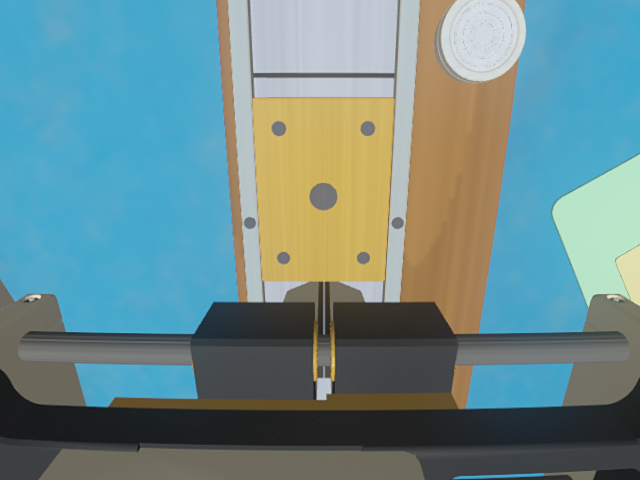

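The line is at row 75 and the leading edge at row 97, with the tin well clear at (483,38). I'll measure the gap with two cameras.

```bash
cat > meas.py <<'E'
from cell import robot
from h import *
yaw=np.radians(-31.3);u=np.array([np.cos(yaw),np.sin(yaw)])
s=robot.observe();org=np.array(s['tool_pos'][:2])
def cen(xs,w):return w@xs/w.sum()
for n in("wrist","top"):
    c=robot.read_camera(n);im=c['color']
    xs=np.arange(.06,.13,.0002);L=[];E=[]
    for ys in (np.linspace(.006,.022,20),np.linspace(-.022,-.006,20)):
        g=axis_profile(c,im,org,yaw,.012,xs,ys,s)
        p=g.mean(2).mean(1); rb=(g[:,:,2]-g[:,:,0]).mean(1)
        base=np.median(p[(rb<0)]);w=np.clip(base*.88-p,0,None)*(rb<10)*(np.abs(xs-xs[np.argmin(np.where(rb<0,p,999))])<.004);L.append(cen(xs,w))
        g=axis_profile(c,im,org,yaw,.026,xs,ys,s);rb=(g[:,:,2]-g[:,:,0]).mean(1)
        lo=np.median(rb[rb<0]);hi=np.median(rb[rb>30]);i=np.where(rb>(lo+hi)/2)[0].max();E.append(xs[i])
    print(n,'line',np.round(np.array(L)*1e3,2),'edge',np.round(np.array(E)*1e3,2),'gap',np.round((np.mean(L)-np.mean(E))*1e3,2))
print(s['time'],s['tool_pos'],s['contact_force'])
E
python3 meas.py
```

```text
wrist line [102.77 102.84] edge [92.6 92.8] gap 10.11
  return _methods._mean(a, axis=axis, dtype=dtype,
  ret = ret.dtype.type(ret / rcount)
Traceback (most recent call last):
  File "meas.py", line 14, in <module>
    lo=np.median(rb[rb<0]);hi=np.median(rb[rb>30]);i=np.where(rb>(lo+hi)/2)[0].max();E.append(xs[i])
                                                     ~~~~~~~~~~~~~~~~~~~~~~~~~~~~~^^
ValueError: zero-size array to reduction operation maximum which has no identity
```

The top view is blocked by the arm. The wrist view gives 10.1 mm left, and the force reads about 0, so the blank coasted slightly ahead of the fingers. Now I'll creep at 12 mm/s.

```bash
sed -i 's/("wrist","top")/("wrist",)/' meas.py
python3 -m crank '{"claw":[0,0,0,0,0,0,0,0],"delta_pos":[[0.04,0,0],[0.08,0,0],[0.12,0,0],[0.16,0,0],[0.20,0,0],[0.24,0,0],[0.28,0,0],[0.32,0,0]],"roll":[0,0,0,0,0,0,0,0]}' 20
python3 meas.py
```

```text
time: 4.6
tool_pos: [0.503, -0.2732, 0.0178]
tool_rot: [3.142, 0.0, -0.543]
contact_force: [-1.9, 1.6, 0.3]
opening: 0.0003
wrist line [94.83 94.89] edge [90.6 90.8] gap 4.16
4.6 [ 0.50295443 -0.27317595  0.01784813] [-1.92711211  1.64234244  0.31756631]
```

```bash
python3 -m crank '{"claw":[0,0,0,0,0,0,0,0],"delta_pos":[[0.03,0,0],[0.06,0,0],[0.09,0,0],[0.12,0,0],[0.15,0,0],[0.15,0,0],[0.15,0,0],[0.15,0,0]],"roll":[0,0,0,0,0,0,0,0]}' 20
python3 meas.py; python3 -c "
from cell import robot
import cv2
cv2.imwrite('pics/w4.png',robot.read_camera('wrist')['color'][20:180,200:460].repeat(3,0).repeat(3,1)[:600,:800])"
```

```text
time: 5.32
tool_pos: [0.5064, -0.2753, 0.0181]
tool_rot: [3.141, -0.001, -0.543]
contact_force: [-0.9, 0.5, 0.2]
opening: 0.0002
wrist line [nan nan] edge [90.8 90.8] gap nan
5.3167 [ 0.50638622 -0.27528307  0.01806932] [-0.91903328  0.48486379  0.15655224]meas.py:5: RuntimeWarning: invalid value encountered in scalar divide
  def cen(xs,w):return w@xs/w.sum()
```

View pics/w4.png

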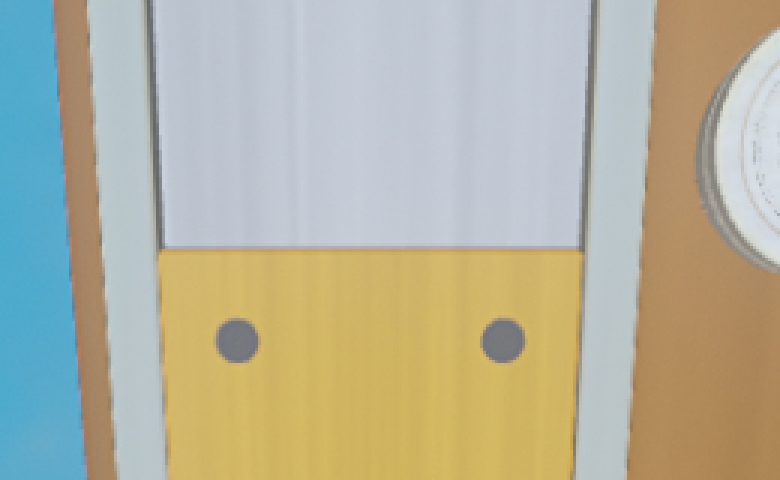

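The line is now covered by the blank's edge. By arithmetic, a 4.16 mm gap less 4.03 mm of travel leaves it about flush. I'll back off, lift, and check with a clear view.

```bash
python3 -m crank '{"claw":[0,0,0,0,0,0,0,0],"delta_pos":[[-0.4,0,0],[-0.8,0,0],[-1.0,0,-0.8],[-1.0,0,-1.8],[-1.0,0,-2.8],[-1.0,0,-3.8],[-1.0,0,-4.5],[-1.0,0,-4.5]],"roll":[0,0,0,0,0,0,0,0]}' 20
python3 -m crank '{"claw":[0,0,0,0,0,0,0,0],"delta_pos":[[1.0,0,0],[2.0,0,0],[3.0,0,0],[4.0,0,0],[4.8,0,0],[4.8,0,0],[4.8,0,0],[4.8,0,0]],"roll":[0,0,0,0,0,0,0,0]}' 20
python3 -c "
from cell import robot
import cv2
print(robot.observe()['tool_pos']);cv2.imwrite('pics/w5.png',robot.read_camera('wrist')['color'])"
```

```text
time: 6.08
tool_pos: [0.487, -0.2638, 0.1349]
tool_rot: [3.141, -0.009, -0.543]
contact_force: [0.7, -0.8, 0.5]
opening: 0.0006
time: 6.75
tool_pos: [0.5867, -0.3236, 0.1294]
tool_rot: [-3.142, 0.002, -0.543]
contact_force: [1.1, 0.1, -0.1]
opening: 0.0003
[ 0.58667966 -0.32362356  0.12943349]
```

View pics/w5.png

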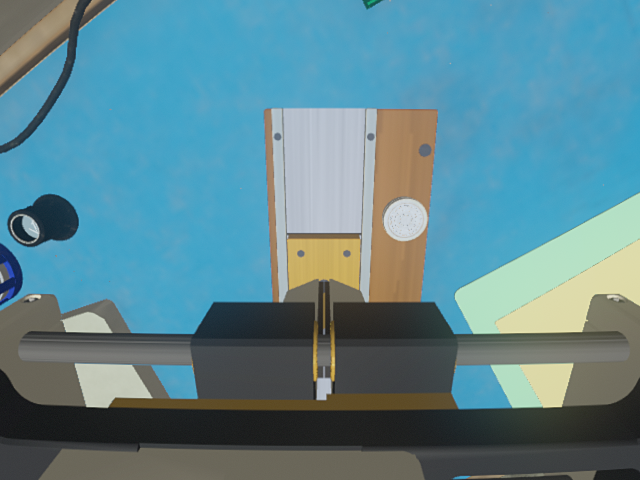

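The blank, line, tin at (405,219) and loupe at (44,220) are all visible, with the dark line seen at row 235. I'll zoom in and compute predicted versus seen rows.

```bash
python3 - <<'E'
from cell import robot
from h import *
s=robot.observe();c=robot.read_camera('wrist');im=c['color']
cv2.imwrite('pics/w6.png',cv2.resize(im[205:275,270:385],None,fx=6,fy=6,interpolation=cv2.INTER_NEAREST))
for r in range(226,246):print(r,im[r,300:350].mean(0).round(0))
yaw=np.radians(-31.3);org=np.array(s['tool_pos'][:2])
col=324
for r in (232,233,234,235,236,237,238,239,240):
    a=[((cast(c,[[col,r]],z,s)[0,:2]-org)@[np.cos(yaw),np.sin(yaw)]*1e3).round(2) for z in (.012,.026)];print(r,a)
E
```

```text
226 [205. 194. 187.]
227 [205. 195. 187.]
228 [205. 194. 187.]
229 [205. 194. 187.]
230 [206. 195. 188.]
231 [209. 198. 190.]
232 [201. 188. 179.]
233 [101. 101. 104.]
234 [ 68.  95. 116.]
235 [ 73. 100. 120.]
236 [ 74. 100. 119.]
237 [ 73.  98. 117.]
238 [ 77. 122. 150.]
239 [ 95. 171. 204.]
240 [105. 179. 205.]
241 [104. 176. 202.]
242 [103. 176. 202.]
243 [103. 176. 202.]
244 [103. 176. 202.]
245 [103. 176. 202.]
232 [np.float64(-1.85), np.float64(2.45)]
233 [np.float64(-2.7), np.float64(1.65)]
234 [np.float64(-3.55), np.float64(0.84)]
235 [np.float64(-4.41), np.float64(0.03)]
236 [np.float64(-5.26), np.float64(-0.78)]
237 [np.float64(-6.12), np.float64(-1.59)]
238 [np.float64(-6.97), np.float64(-2.41)]
239 [np.float64(-7.83), np.float64(-3.22)]
240 [np.float64(-8.69), np.float64(-4.04)]
```

View pics/w6.png

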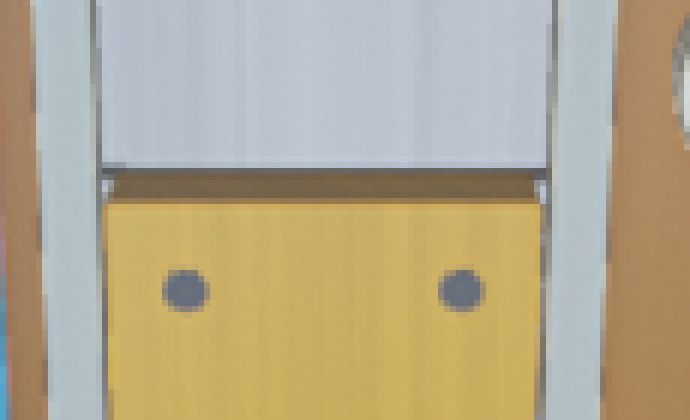

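From ahead, about half of the 2 mm line shows in front of the face. Row 233 is dark, the brown face runs 234–237 and the top edge is at about 238.3. The leading face is therefore within about 0.6 mm of the line's middle. The arm is clear at z = 0.13, so I'm handing in.

```bash
python3 -c "
from cell import robot
s=robot.observe();print(s['time'],s['contact_force'],abs(s['qvel']).max());print(robot.hand_in())"
```

```text
6.85 [-0.19263138 -0.07451059  0.92791304] 0.006623895043714981
the job is handed in; nothing more can be done
None
```

I slid the blank about 47 mm along the channel with the shut fingers behind it, creeping over the last 10 mm. I then backed off, lifted clear and handed in at 6.9 s.

- **Position:** the wrist camera showed a 4.16 mm gap before the last push, and the arm then travelled 4.03 mm. A view from ahead afterwards put the leading edge within about 0.6 mm of the line's middle, with the blank flat and straight between the rails.
- **Tin and loupe:** neither was touched; both looked to be in place in the last picture.
- **Force:** the pushing force stayed around 3 N in the readings I took, and the tool was about 110 mm above the board at hand-in.

Three checks went wrong or gave nothing:
- **Early colour mask:** it also caught the wood of the board, so I measured from corners read off the picture instead.
- **Top camera:** the arm blocked it during the push, so the final gap rests on the wrist camera alone.
- **Gap script:** it could not see the line once the blank's edge covered it, which is why I made the check from ahead.

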